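# Tip a batch into the gift carton

### The arm

A 6-joint arm with a two-finger parallel gripper is mounted at the origin on the work surface; the furniture and walls round the work are solid. World frame = base frame: x ahead of the robot, y to its left, z up, the work surface at z = 0. Lengths are in m, angles in rad, forces in N, time in s.
With the tool pointing down it reaches from about 0.425 to 0.95 m from the base axis. Payload 3.5 kg.
Tool frame: the origin (TCP) lies at the very end of the fingers, on their centre line; the grasp point (between the pads) lies 19 mm behind it; z points along the fingers, y is the line along which they close (so a half turn about z gives the same grasp; the last joint's range is limited). The gripper opens to 85 mm and grips with 20 to 120 N. Pads are 22 mm wide; open, the fingers measure 114 mm over their backs; the gripper's body (76 mm by 85 mm) begins 54 mm behind the grasp point. The pads swing forward as they close: fully open they stand 13 mm farther back than shut.
Start: joints at [1.05, 0.286, 1.577, -0, 1.279, -0.15], TCP at [0.245, 0.629, 0.231] pointing down, gripper open.
Joint ranges: [-2.77, 2.77], [-0.9, 2.22], [0.21, 2.48], [-1.53, 4.67], [0.24, 2.81], [-2.84, 2.84]. Speed limits (rad/s): [2.79, 2.79, 3.14, 3.14, 3.14, 3.14].

### API

Orientations are given as a unit quaternion [x, y, z, w].
In Python, from plant import ctrl gives the robot as it stands.
- The arm moves only by the tool advance, called after "Request:" by a JSON object that holds its "method" and its "body". Schema: {"type":"object","properties":{"moves":{"type":"array","items":{"type":"number"},"minItems":7,"maxItems":70},"grip_n":{"type":"number"},"only":{"type":"string"},"quiet":{"type":"boolean"},"lines":{"type":"string"}},"required":["moves"],"additionalProperties":false}. moves is one flat list of numbers that holds 1 to 10 rows one after another, with no inner brackets; each row has 7 numbers: dx, dy, dz in mm, then a rotation vector rx, ry, rz in rad, then the opening from 0.0 (shut) to 1.0 (fully open); each row is the pose to reach, as a shift and turn from the pose commanded when the call began, along the tool's axes at that moment; what a row does not reach only later rows make up. A row lasts 1/8 s, in which the tool goes at most 0.0625 m and 0.188 rad, less where a joint would pass 70% of its speed; a pose out of reach is approached as far as the arm can. The fingers move at their own pace and stop on an object; grip_n is the grip in N (left out, the last holds). Time passes only in rows, so rows that do not move let the fingers close. The tool returns the time, the measured TCP pose, the force, the opening and the grip force at its end. only (a regular expression) keeps the lines of the reply that match it, lines (a string "A,B") keeps lines A to B, and quiet returns only ok. Input that does not fit is refused with a message, and nothing moves.
- ctrl.get_state(): the state, without advancing time (a new reading comes with each control period).
- ctrl.read_camera(name): name is "scene" or "top" or "wrist"; returns a dict with "pixels" (384x512x3 uint8, red, green, blue), "camera_matrix" (3x3 intrinsics, pixels), "xyz" and "orientation" of the camera in the world. Camera axes: x right, y down, z forward; pixel columns grow to the right and rows downward; lengths in m; the calibration is good to about 2 mm. A picture is of the moment at which its call begins. There is no depth.
- ctrl.sign_off(): hands the job in; it is judged then, once.
The state is a dict: "time": time; "qpos": joint angles; "dq": joint speeds; "joint_efforts": joint torques, N m; "eef_pos": TCP position; "tcp_rot": TCP orientation; "contact_force": force on the tool from outside, world axes, zero at the start; "wrist_torque": the same for the moment, N m; "opening": opening from 0.0 (shut) to 1.0 (fully open); "finger_force": force on a finger pad.
Only numpy, scipy, OpenCV 4.12 (cv2) and the standard library are available. Lean on these libraries where they do the work, as an engineer would, in place of code of your own. Each camera call takes 0.05 s, during which the arm holds its last target. There are 200 camera calls.

### The job

Push the empty open kraft carton across the table until it stands squarely against the stop plate of the tipping bin, centred under its spout. Then swing the bin right over by its black handle so that the boxed card set and both chocolate packets drop into the carton, and swing the bin back down until it rests level again. Leave the carton standing there with everything inside it, and do not disturb the other things on the table.

Things in the scene. Friction and masses are not known exactly. Their poses are not given: they have to be found in the camera images.
- tipper: Bench stand of the tipping bin, screwed to the table: grey side cheeks on a dark base plate, 240 mm wide, at y = +55 to +220 mm. Origin on the table straight below the bin's pivot axis; z up, x along that axis; the bin pours towards -y. Cheeks at x = +-95 mm, up to z = 197 mm; above z = 138 mm they reach forward to y = -20 mm, over the carton's place.
- pivot (a point): Middle of the bin's pivot axis, 175 mm above the tipper's origin; the axis runs along the tipper's x. The aluminium bin: 155 mm wide inside, floor 115 mm long and 130 mm above the table when level, rear and side walls 90 mm high, 45 degree pouring ramp at the front with its lip 41 mm before the axis. At every angle the bin clears the carton's rim by 9 mm or more.
- bin (a joint): Angle of the bin: 0 = level on its buffers; grows as it tips towards the tipper's -y (turns about the tipper's +x); hard stop at 1.83 rad. Stiff hinge (0.32 N m friction): the empty bin stays where it is left, the loaded one falls back. 5 to 12 N at the handle move it. The pieces slide out between about 0.6 and 1.5 rad.
- handle (a point): Centre of the bin's handle: round black bar, 18 mm thick, 84 mm long, parallel to the tipper's x, on two uprights above the rear wall (free height below the bar 38 mm). Seen from the pivot at joint 0 it lies 123 mm towards +y and 92 mm up (267 mm above the table), so it goes round at 154 mm radius from 37 degrees above level, over the top, to 142 degrees at the stop.
- stop (a point): Middle of the front face of the stand's upright stop plate (200 mm wide, up to z = 68 mm, facing the tipper's -y), at (0, 55, 37) mm in the tipper's frame. The carton's +y wall goes against this face.
- carton: Empty open kraft carton, loose, 0.16 kg: 270 mm along its x, 284 mm along its y, 112 mm high, walls 8 mm. Origin: centre of its underside. Pushed askew against the stop, it jams. Starts 80 to 150 mm short of the stop, up to 50 mm off its centre line, turned by up to 0.16 rad from the tipper. In place its origin is at x = 0, y = -87 mm in the tipper's frame.
- card_set: Film-wrapped boxed card set, 101 x 131 x 45 mm, about 0.34 kg, lying in the bin at the bottom. Origin at the centre of its underside.
- packet_a: Flat chocolate packet, 78 x 145 x 19 mm, 0.1 kg, lying in the bin on the card set. Origin at the centre of its underside.
- packet_b: Flat chocolate packet like packet_a, lying in the bin on top of it.
- mug: Dotted mug, 94 mm high, 82 mm across, on the right; to be left alone. Origin at its underside.
- tags: Bundle of gift tags, 57 x 128 x 13 mm, on the table at the far right; to be left alone. Origin at its underside.
- tape_gun: Hand tape dispenser lying on its side, 148 x 278 x 56 mm, behind the bin at the left; to be left alone. Origin at its underside.

How it is judged:
By the outcome, as a careful person would: the job done as asked, in the order asked, and still so for the second after the job is handed in, with the robot touching nothing.
It also fails if it takes over 70 s, if anything falls off the work surface, if the arm or the gripper's body presses on something with over 40 N, if the wrist force passes 120 N, or if a joint passes its speed limit or range.

## Working session

There is one attempt and no reset: what is moved stays moved. The work goes in short steps, Python scripts to look and compute and a tool call to move; the robot and the scene stay as the last step left them, time stands still between calls to the robot, and variables do not carry over. Pictures are saved under pics/ and viewed, at most 12 in all, crops included, and the job is handed in when it is done.

```bash
ls; mkdir -p pics; python3 - <<'E'
from plant import ctrl
import cv2, numpy as np
s=ctrl.get_state(); print(s)
for n in ("scene","top"):
    c=ctrl.read_camera(n); cv2.imwrite(f"pics/{n}0.png",c["pixels"][:,:,::-1]); print(n,c["camera_matrix"],c["xyz"],c["orientation"])
E
```

```text
pics
plant.py
{'time': 0.0, 'qpos': array([ 1.05003972e+00,  2.87203110e-01,  1.57817370e+00, -1.07743930e-05,
        1.27858168e+00, -1.49990636e-01]), 'dq': array([ 0.00047795, -0.00068943, -0.001614  , -0.0012705 ,  0.00016561,
        0.00132247]), 'joint_efforts': array([-2.58500349e-04, -4.05972898e+01, -2.92631543e+01, -3.98817321e-06,
        5.79212996e-03, -2.63483422e-06]), 'eef_pos': array([0.24421338, 0.6285741 , 0.22992399]), 'tcp_rot': array([ 1.84321309e-01,  9.82865329e-01, -1.11871077e-03, -3.84454284e-04]), 'contact_force': array([-0.16333921, -1.24989038, -0.9062618 ]), 'wrist_torque': array([-0.00278843,  0.02287165, -0.04453932]), 'finger_force': 0.0, 'opening': 1.0011028675856402}
scene [[427.70387825   0.         258.08855512]
 [  0.         427.70387825 188.82381812]
 [  0.           0.           1.        ]] [-0.22458339 -0.94097493  1.2331008 ] [ 0.86478619 -0.28704704  0.12181304 -0.39358662]
top [[477.9855829    0.         260.61150354]
 [  0.         477.9855829  187.23433904]
 [  0.           0.           1.        ]] [-0.6634929  -0.24658433  1.68145322] [ 0.762619   -0.55881161  0.19977544 -0.25735506]
```
View pics/scene0.png

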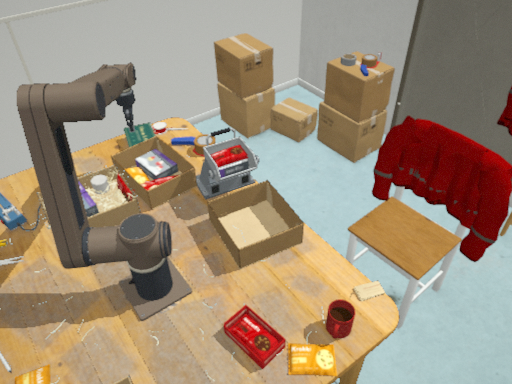

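View pics/top0.png

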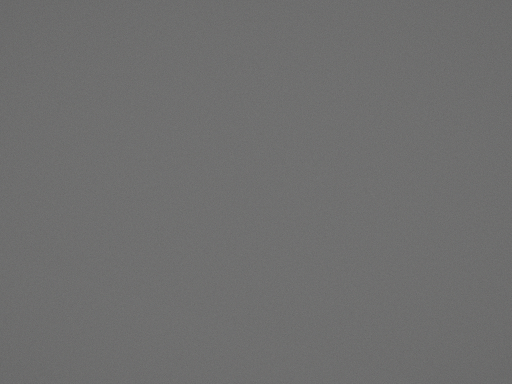

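The scene picture shows the carton around px (255,222), and the tipper beyond it at about (228,165) with its handle on top at about (230,143). The top camera is plain grey and useless. I'll use the scene camera zoomed in, plus the wrist camera.

```bash
python3 - <<'E'
from plant import ctrl
import cv2, numpy as np
im=cv2.imread("pics/scene0.png")[118:268,180:310]
a=cv2.resize(im,None,fx=4,fy=4,interpolation=cv2.INTER_CUBIC)
cv2.imwrite("pics/crop0.png",a)
c=ctrl.read_camera("wrist"); cv2.imwrite("pics/wrist0.png",c["pixels"][:,:,::-1]); print(c["camera_matrix"],c["xyz"],c["orientation"])
E
```

```text
[[278.15053798   0.         257.17310501]
 [  0.         278.15053798 191.06185059]
 [  0.           0.           1.        ]] [0.1660472  0.65983447 0.37393443] [0.81426712 0.55674853 0.09181697 0.136271  ]
```

View pics/crop0.png

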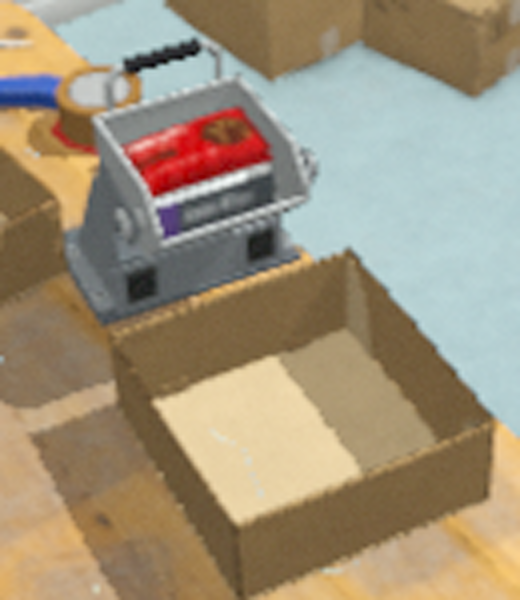

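The crop shows the carton rim corners at crop px (350,252), (490,430), (238,525) and (113,340). The handle ends are at (128,66) and (198,47), and the base-plate front corners at (103,321) and (314,258). I'll fit planar poses to these.

```bash
cat > h.py <<'E'
import numpy as np
from scipy.spatial.transform import Rotation as R
from scipy.optimize import least_squares
SK=np.array([[427.70387825,0,258.08855512],[0,427.70387825,188.82381812],[0,0,1]])
SP=np.array([-0.22458339,-0.94097493,1.2331008]);SQ=[0.86478619,-0.28704704,0.12181304,-0.39358662]
def proj(P,K=SK,p=SP,q=SQ):
    c=R.from_quat(q).inv().apply(np.atleast_2d(P)-p); return (c[:,:2]/c[:,2:])@np.diag(K[[0,1],[0,1]])+K[:2,2]
def ray(uv,z,K=SK,p=SP,q=SQ):
    d=R.from_quat(q).apply([(uv[0]-K[0,2])/K[0,0],(uv[1]-K[1,2])/K[1,1],1]); return p+d*(z-p[2])/d[2]
def place(v,L): return R.from_euler('z',v[2]).apply(np.array(L,float))+[v[0],v[1],0]
def fit(obs,x0):
    # obs: list of (local pts, pixels, K,p,q)
    f=lambda v:np.concatenate([(proj(place(v,L),*c)-U).ravel() for L,U,c in obs])
    r=least_squares(f,x0,loss='soft_l1'); return r.x,f(r.x).reshape(-1,2)
def crop(a,ox,oy,s): return (np.array(a)+.5)/s-.5+[ox,oy]
E
python3 - <<'E'
from h import *
C=crop([(350,252),(490,430),(238,525),(113,340),(240,597),(488,495)],180,118,4)
W=[ray(u,.112) for u in C[:4]]; print(np.round(W,3)); 
W2=[ray(u,0) for u in C[4:]]; print(np.round(W2,3))
T=crop([(128,66),(198,47),(103,321),(314,258)],180,118,4)
print(np.round([ray(T[0],.267),ray(T[1],.267),ray(T[2],0),ray(T[3],0)],3))
E
```

```text
[[ 0.576  0.114  0.112]
 [ 0.525 -0.161  0.112]
 [ 0.28  -0.116  0.112]
 [ 0.316  0.148  0.112]]
[[ 0.284 -0.105  0.   ]
 [ 0.543 -0.147  0.   ]]
[[0.463 0.333 0.267]
 [0.537 0.319 0.267]
 [0.377 0.289 0.   ]
 [0.617 0.236 0.   ]]
```

View pics/wrist0.png

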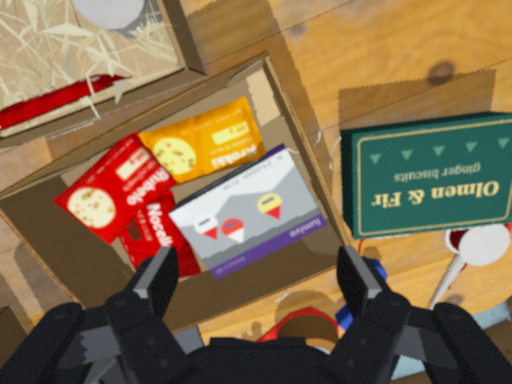

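The wrist view shows other boxes, with the tipper mostly hidden behind the gripper. I'll fit poses, then move the arm to look down on the tipper and carton.

```bash
python3 - <<'E'
from h import *
S=(SK,SP,SQ)
C=crop([(350,252),(490,430),(238,525),(113,340),(240,597),(488,495)],180,118,4)
L=[(.135,.142,.112),(.135,-.142,.112),(-.135,-.142,.112),(-.135,.142,.112),(-.135,-.142,0),(.135,-.142,0)]
v,r=fit([(L,C,S)],[.42,0,-.15]);print("carton",v);print(np.round(r,1).tolist())
T=crop([(128,66),(198,47),(103,321),(314,258)],180,118,4)
L=[(-.042,.123,.267),(.042,.123,.267),(-.12,.055,0),(.12,.055,0)]
t,r=fit([(L,T,S)],[.47,.2,-.2]);print("tipper",t);print(np.round(r,1).tolist())
print("carton in tipper",R.from_euler('z',-t[2]).apply([v[0]-t[0],v[1]-t[1],0]),v[2]-t[2])
print("target",place(t,[(0,-.087,0)]), "handle",place(t,[(0,.123,.267)]))
from plant import ctrl
s=ctrl.get_state();Rt=R.from_quat(s["tcp_rot"]);print(Rt.as_matrix().round(3))
c=ctrl.read_camera("wrist");print("cam in tool",Rt.inv().apply(c["xyz"]-s["eef_pos"]),(Rt.inv()*R.from_quat(c["orientation"])).as_matrix().round(3))
E
```

```text
carton [ 0.43079935  0.0059951  -0.14519187]
[[-0.1, -2.5], [2.7, -3.2], [-1.0, 0.4], [-2.0, -2.8], [-0.1, 2.8], [1.5, 1.1]]
tipper [ 0.48166032  0.20722621 -0.1895268 ]
[[-0.1, -0.4], [1.6, -0.9], [0.1, 0.9], [-1.8, 0.3]]
carton in tipper [-0.01203946 -0.20720968  0.        ] 0.04433492414948351
target [[0.46527003 0.12178408 0.        ]] handle [[0.50483281 0.32802371 0.267     ]]
[[-0.932  0.362 -0.001]
 [ 0.362  0.932 -0.002]
 [ 0.    -0.002 -1.   ]]
cam in tool [ 0.08426757  0.00045336 -0.14383551] [[-0.001 -0.946 -0.324]
 [ 1.    -0.001 -0.   ]
 [ 0.    -0.324  0.946]]
```

The first fit has the carton 120 mm short of the stop, about -12 mm off in x and +0.044 rad askew. I'll raise the arm to a viewpoint above the tipper and look with the wrist camera.

The rows are not in the units I measure in: shifts go in mm. I convert before sending: -0.27 m is -270, -0.29 m is -290.

Request:
{"method": "advance", "body": {"moves": [0, 0, -60, 0, 0, 0, 1, 0, 0, -120, 0, 0, 0, 1, 0, 0, -180, 0, 0, 0.1, 1, -20, -20, -230, 0, 0, 0.28, 1, -60, -50, -270, 0, 0, 0.46, 1, -100, -90, -270, 0, 0, 0.64, 1, -150, -120, -270, 0, 0, 0.82, 1, -200, -160, -270, 0, 0, 1, 1, -250, -200, -270, 0, 0, 1.18, 1, -290, -240, -270, 0, 0, 1.36, 1]}}

```text
time: 1.45
eef_pos: [0.4286, 0.2984, 0.5009]
tcp_rot: [0.763, 0.646, -0.0, 0.0]
contact_force: [0.4, 0.6, -0.1]
opening: 1.001
finger_force: 0.0
```

Request:
{"method": "advance", "body": {"moves": [0, 0, 0, 0, 0, 0, 1]}}

```text
time: 1.58
eef_pos: [0.4294, 0.2971, 0.5011]
tcp_rot: [0.764, 0.646, -0.0, 0.0]
contact_force: [0.3, 0.3, -0.1]
opening: 1.001
finger_force: 0.0
```

```bash
python3 - <<'E'
from plant import ctrl
s=ctrl.get_state();print(s["eef_pos"],s["tcp_rot"],s["qpos"])
from h import R; print(R.from_quat(s["tcp_rot"]).as_matrix().round(3))
E
```

```text
[0.42941725 0.29712779 0.50113551] [ 7.63617954e-01  6.45668263e-01 -1.82820865e-04  2.86184448e-04] [ 4.11161761e-01 -1.26891550e-01  1.53799685e+00 -6.61599861e-04
  1.73067354e+00  5.78056553e-01]
[[ 0.166  0.986  0.   ]
 [ 0.986 -0.166 -0.001]
 [-0.001  0.    -1.   ]]
```

Request:
{"method": "advance", "body": {"moves": [-40, 30, 0, 0, 0, 0.02, 1, -80, 60, 0, 0, 0, 0.02, 1, -80, 60, 0, 0, 0, 0.02, 1]}}

```text
time: 1.95
eef_pos: [0.4752, 0.2104, 0.5006]
tcp_rot: [0.769, 0.64, -0.001, -0.0]
contact_force: [-1.0, 0.3, 0.3]
opening: 1.002
finger_force: 0.0
```

```bash
python3 - <<'E'
from plant import ctrl
import cv2,json
c=ctrl.read_camera("wrist"); cv2.imwrite("pics/wrist1.png",c["pixels"][:,:,::-1])
json.dump({"K":c["camera_matrix"].tolist(),"p":list(c["xyz"]),"q":list(c["orientation"])},open("w1.json","w"))
a=cv2.resize(c["pixels"][:,:,::-1],(800,600),interpolation=cv2.INTER_CUBIC);cv2.imwrite("pics/wrist1b.png",a)
E
```

```text
(no output)
```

View pics/wrist1b.png

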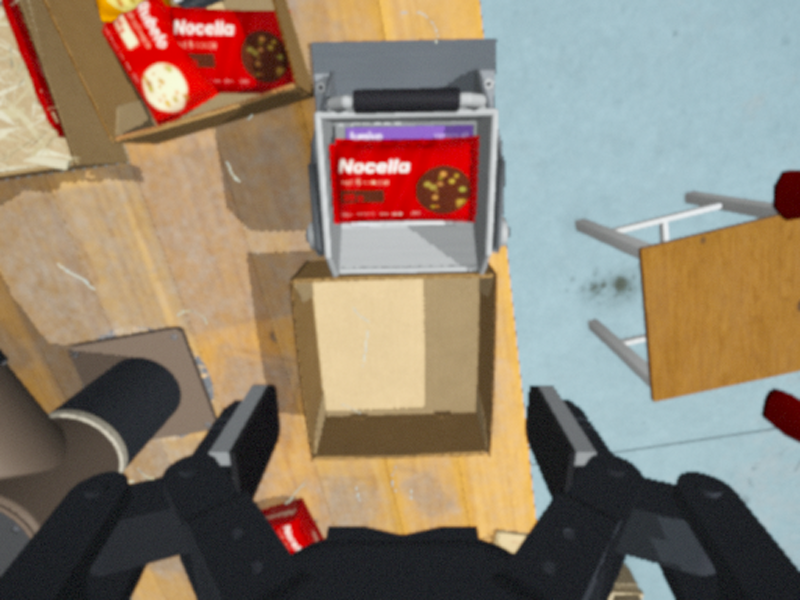

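In the 800-px wrist view the handle grip runs from (355,100) to (461,100). The carton rim corners are (291,279), (496,271), (490,453) and (313,457), the base-plate rear corners are (310,42) and (497,39), and the bin lip is at about y=272. I'll fit both views jointly.

```bash
cat > fit1.py <<'E'
from h import *
import json
j=json.load(open("w1.json"));W=(np.array(j["K"]),np.array(j["p"]),j["q"]);S=(SK,SP,SQ)
LC=[(.135,.142,.112),(.135,-.142,.112),(-.135,-.142,.112),(-.135,.142,.112)]
CS=crop([(350,252),(490,430),(238,525),(113,340)],180,118,4)
CW=crop([(496,271),(490,453),(313,457),(291,279)],0,0,1.5625)
for o in ([(LC,CW,W)],[(LC,CW,W),(LC,CS,S)]):
    v,r=fit(o,[.42,0,-.15]);print("carton",v.round(4),r.round(1).tolist())
LT=[(-.042,.123,.267),(.042,.123,.267)]
TW=crop([(355,100),(461,100)],0,0,1.5625);TS=crop([(128,66),(198,47)],180,118,4)
LB=[(-.12,.22,0.0),(.12,.22,0.0)];BW=crop([(310,42),(497,39)],0,0,1.5625)
LF=[(-.12,.055,0),(.12,.055,0)];BS=crop([(103,321),(314,258)],180,118,4)
for o in ([(LT,TW,W),(LB,BW,W)],[(LT,TW,W),(LT,TS,S),(LB,BW,W),(LF,BS,S)]):
    t,r=fit(o,[.47,.2,-.2]);print("tipper",t.round(4),r.round(1).tolist())
# triangulated handle centre
f=lambda P:np.concatenate([(proj(P,*W)[0]-TW.mean(0)),(proj(P,*S)[0]-TS.mean(0))])
print("handle tri",least_squares(f,[.5,.32,.26]).x)
for t in (t,): print("handle",place(t,[(0,.123,.267)]),"carton in tip",R.from_euler('z',-t[2]).apply([v[0]-t[0],v[1]-t[1],0]),v[2]-t[2])
print(proj(place(v,[(0,-.142,.112),(0,.142,.112)]),*W))
E
python3 fit1.py
```

```text
carton [ 0.4297  0.0079 -0.1434] [[1.8, -0.7], [1.7, 1.6], [-1.4, 2.8], [-2.8, -0.6]]
carton [ 0.4303  0.0066 -0.1455] [[2.4, -0.0], [1.9, 2.1], [-1.1, 3.1], [-2.2, -0.2], [-0.3, -2.6], [2.4, -3.3], [-1.3, 0.3], [-2.2, -2.8]]
tipper [ 0.48    0.2078 -0.1696] [[-0.2, 0.5], [-0.3, -0.5], [1.7, -0.0], [-0.0, -0.1]]
tipper [ 0.4803  0.2077 -0.1689] [[-0.0, 0.6], [-0.1, -0.5], [-1.0, -0.0], [0.6, -0.7], [1.8, 0.0], [0.1, -0.1], [-0.3, 1.4], [-2.6, 0.1]]
handle tri [0.50122155 0.32918579 0.26474575]
handle [[0.50099108 0.32895398 0.267     ]] carton in tip [-0.01549883 -0.20663936  0.        ] 0.023463290024590605
[[257.00068277 293.66815692]
 [251.49834028 175.74022467]]
```

Request:
{"method": "advance", "body": {"moves": [-60, 0, 0, 0, 0, -0.03, 1, -120, 0, 0, 0, 0, -0.03, 1, -180, 0, 0, 0, 0, -0.03, 1, -240, 0, 0, 0, 0, -0.03, 1, -300, 0, 40, 0, 0, -0.03, 1, -360, -2, 80, 0, 0, -0.03, 1, -394, -3, 130, 0, 0, -0.03, 1, -394, -3, 190, 0, 0, -0.03, 1, -394, -3, 250, 0, 0, -0.03, 1]}}

```text
time: 3.12
eef_pos: [0.4014, -0.1745, 0.2581]
tcp_rot: [0.758, 0.652, 0.001, 0.001]
contact_force: [1.3, -0.2, -0.3]
opening: 1.002
finger_force: 0.0
```

```bash
python3 - <<'E'
from h import *
for u in [(243,307),(285,350),(264,364),(225,328)]: print(ray(u,.03).round(3))
from plant import ctrl
print(ctrl.get_state()["qpos"].round(2))
E
```

```text
[ 0.188 -0.266  0.03 ]
[ 0.204 -0.463  0.03 ]
[ 0.128 -0.46   0.03 ]
[ 0.1   -0.294  0.03 ]
[-0.64 -0.29  2.1   0.    1.33 -0.49]
```

Request:
{"method": "advance", "body": {"moves": [0, 0, 60, 0, 0, 0, 1, 0, 0, 120, 0, 0, 0, 1, 0, 0, 170, 0, 0, 0, 1, 0, 0, 200, 0, 0, 0, 1, 10, 0, 200, 0, 0, 0, 1, 20, 0, 200, 0, 0, 0, 1]}}

```text
time: 3.88
eef_pos: [0.4053, -0.1545, 0.0608]
tcp_rot: [0.758, 0.653, 0.0, 0.001]
contact_force: [0.2, -0.2, -0.2]
opening: 0.998
finger_force: 0.0
```

```bash
python3 - <<'E'
from plant import ctrl
import cv2
print(ctrl.get_state()["qpos"].round(2), ctrl.get_state()["joint_efforts"].round(1))
c=ctrl.read_camera("scene"); cv2.imwrite("pics/s2.png",c["pixels"][:,:,::-1])
cv2.imwrite("pics/s2c.png",cv2.resize(c["pixels"][118:288,180:330,::-1],None,fx=3.5,fy=3.5,interpolation=cv2.INTER_CUBIC))
E
```

```text
[-0.6  -0.03  2.27  0.    0.9  -0.45] [ -0.8 -21.2 -22.7  -0.    0.   -0.1]
```

View pics/s2c.png

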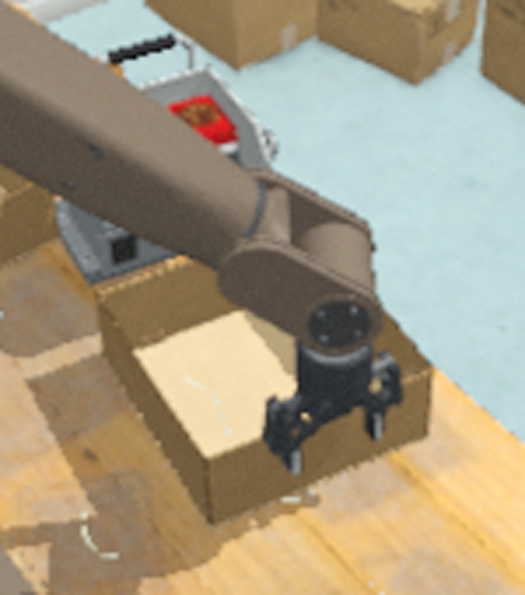

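The picture shows the open fingers just short of the carton's near wall, centred on it. Next comes the push, with a slight sideways shift and a small turn.

Request:
{"method": "advance", "body": {"moves": [10, 0, 8, 0, 0, 0, 1, 20, 1, 10, 0, 0, 0.002, 1, 35, 3, 10, 0, 0, 0.006, 1, 50, 6, 10, 0, 0, 0.01, 1, 65, 9, 10, 0, 0, 0.014, 1, 80, 12, 10, 0, 0, 0.018, 1, 90, 13, 10, 0, 0, 0.018, 1, 100, 14, 10, 0, 0, 0.018, 1, 100, 14, 10, 0, 0, 0.018, 1]}}

```text
time: 5.05
eef_pos: [0.4361, -0.0597, 0.0534]
tcp_rot: [0.763, 0.646, 0.001, 0.003]
contact_force: [-0.3, -2.0, 13.0]
opening: 0.998
finger_force: 0.0
```

```bash
python3 - <<'E'
from plant import ctrl
import cv2,json
s=ctrl.get_state();print(s["eef_pos"],s["tcp_rot"])
for i,n in enumerate(("scene","wrist")):
    c=ctrl.read_camera(n); cv2.imwrite(f"pics/{n}3.png",c["pixels"][:,:,::-1])
json.dump({"K":c["camera_matrix"].tolist(),"p":list(c["xyz"]),"q":list(c["orientation"])},open("w3.json","w"))
E
```

```text
[ 0.4361397  -0.05970949  0.05338654] [0.76330941 0.64602286 0.00109975 0.00346463]
```

There is a 13 N upward force, so the gripper is resting on the rim. I'll raise it 20 mm and look.

Request:
{"method": "advance", "body": {"moves": [0, 0, -15, 0, 0, 0, 1, 0, 0, -20, 0, 0, 0, 1]}}

```text
time: 5.4
eef_pos: [0.4333, -0.0584, 0.0707]
tcp_rot: [0.764, 0.645, 0.001, 0.001]
contact_force: [0.1, 1.3, -0.3]
opening: 1.001
finger_force: 0.0
```

```bash
python3 - <<'E'
from plant import ctrl
import cv2,numpy as np
s=ctrl.get_state();print(s["eef_pos"],s["contact_force"])
c=ctrl.read_camera("scene")["pixels"][118:288,180:330,::-1]; w=ctrl.read_camera("wrist")["pixels"][:,:,::-1]
cv2.imwrite("pics/m4.png",np.hstack([cv2.resize(c,(397,450),interpolation=cv2.INTER_CUBIC),cv2.resize(w,(400,450))]))
E
```

```text
[ 0.43328891 -0.05843993  0.07065441] [ 0.09183062  1.28478555 -0.34755845]
```

View pics/m4.png

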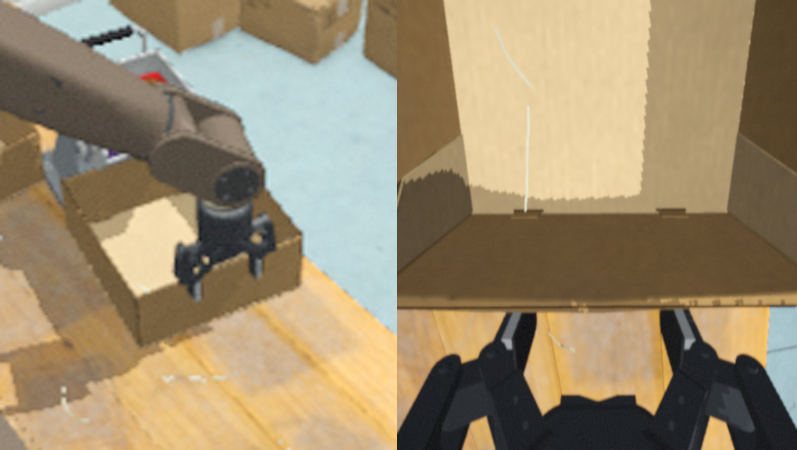

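The fingers stand outside the near wall in even contact, and the carton has moved with them. I'll push the remaining ~30 mm slowly.

Request:
{"method": "advance", "body": {"moves": [8, 0, 0, 0, 0, 0, 1, 16, 0, 0, 0, 0, 0, 1, 22, 1, 0, 0, 0, 0, 1, 26, 1, 0, 0, 0, 0, 1, 26, 1, 0, 0, 0, 0, 1]}}

```text
time: 6.12
eef_pos: [0.4378, -0.0325, 0.0691]
tcp_rot: [0.764, 0.645, -0.0, -0.0]
contact_force: [0.3, 0.1, -0.0]
opening: 0.999
finger_force: 0.0
```

Request:
{"method": "advance", "body": {"moves": [3, 0, 0, 0, 0, 0, 1, 3, 0, 0, 0, 0, 0, 1]}}

```text
time: 6.38
eef_pos: [0.4385, -0.03, 0.0694]
tcp_rot: [0.764, 0.645, 0.0, -0.0]
contact_force: [-0.2, 0.7, -0.3]
opening: 0.998
finger_force: 0.0
```

Request:
{"method": "advance", "body": {"moves": [3, 0, 0, 0, 0, 0, 1, 3, 0, 0, 0, 0, 0, 1]}}

```text
time: 6.62
eef_pos: [0.4396, -0.0297, 0.0702]
tcp_rot: [0.763, 0.646, -0.002, 0.003]
contact_force: [-1.6, -9.6, 0.8]
opening: 1.003
finger_force: 5.0
```

The stop was felt at -9.6 N. I'll press lightly once more to square the carton, then back off, rise and check from above.

Request:
{"method": "advance", "body": {"moves": [2, 0, 0, 0, 0, 0, 1, 2, 0, 0, 0, 0, 0, 1]}}

```text
time: 6.88
eef_pos: [0.4397, -0.0297, 0.0704]
tcp_rot: [0.763, 0.647, -0.004, 0.004]
contact_force: [-5.0, -17.6, 2.4]
opening: 1.0
finger_force: 9.4
```

Request:
{"method": "advance", "body": {"moves": [-10, 0, 0, 0, 0, 0, 1, -20, 0, -10, 0, 0, 0, 1, -20, 0, -70, 0, 0, 0, 1, -20, 0, -130, 0, 0, 0, 1, -20, 0, -190, 0, 0, 0, 1, -20, 0, -250, 0, 0, 0, 1, 20, 0, -300, 0, 0, 0, 1, 60, 0, -350, 0, 0, 0, 1, 120, 0, -400, 0, 0, 0, 1, 180, 0, -430, 0, 0, 0, 1]}}

```text
time: 8.12
eef_pos: [0.4659, 0.134, 0.4913]
tcp_rot: [0.764, 0.645, 0.002, 0.001]
contact_force: [1.0, -0.0, -0.5]
opening: 0.999
finger_force: 0.0
```

Request:
{"method": "advance", "body": {"moves": [50, 0, 0, 0, 0, 0, 1, 50, 0, 0, 0, 0, 0, 1, 50, 0, 0, 0, 0, 0, 1]}}

```text
time: 8.5
eef_pos: [0.4742, 0.1819, 0.4882]
tcp_rot: [0.764, 0.646, -0.0, -0.0]
contact_force: [-0.2, -0.4, -0.3]
opening: 0.999
finger_force: 0.0
```

```bash
python3 - <<'E'
from plant import ctrl
import cv2,json
c=ctrl.read_camera("wrist")
json.dump({"K":c["camera_matrix"].tolist(),"p":list(c["xyz"]),"q":list(c["orientation"])},open("w5.json","w"))
cv2.imwrite("pics/w5.png",cv2.resize(c["pixels"][:,:,::-1],(800,600),interpolation=cv2.INTER_CUBIC))
s=ctrl.read_camera("scene"); cv2.imwrite("pics/s5.png",s["pixels"][:,:,::-1])
E
```

```text
(no output)
```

View pics/w5.png

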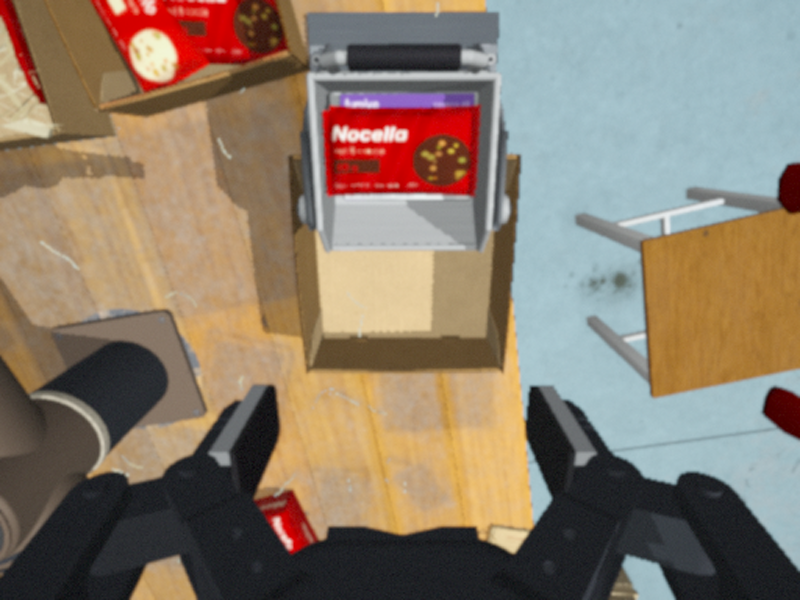

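Seen from above, the near rim runs (309,370)–(505,370) and the far rim corners are (290,156) and (521,156). The bin is at x = 308–500, the handle grip spans (348,57)–(461,57), and the lip (328,249)–(481,249). It looks square, so I'll put numbers on it.

```bash
python3 - <<'E'
from h import *
import json
j=json.load(open("w5.json"));W=(np.array(j["K"]),np.array(j["p"]),j["q"])
LC=[(-.135,-.142,.112),(.135,-.142,.112),(-.135,.142,.112),(.135,.142,.112)]
CW=crop([(309,370),(505,370),(290,156),(521,156)],0,0,1.5625)
v,r=fit([(LC,CW,W)],[.46,.12,-.17]);print("carton",v.round(4),r.round(1).tolist())
LT=[(-.042,.123,.267),(.042,.123,.267),(-.12,.22,0),(.12,.22,0)]
TW=crop([(348,57),(461,57),(306,14),(498,13)],0,0,1.5625)
t,r=fit([(LT,TW,W)],[.48,.2,-.17]);print("tipper",t.round(4),r.round(1).tolist())
print("carton in tip",R.from_euler('z',-t[2]).apply([v[0]-t[0],v[1]-t[1],0]).round(4),v[2]-t[2],"handle",place(t,[(0,.123,.267)]))
a,b=[ray(u,.267,*W) for u in TW[:2]];print((a+b)/2,np.arctan2(b[1]-a[1],b[0]-a[0]))
from plant import ctrl
s=ctrl.get_state();print(s["eef_pos"],s["tcp_rot"],s["qpos"].round(2))
E
```

```text
carton [ 0.468   0.1185 -0.1655] [[-1.7, 4.4], [1.0, 4.2], [-1.5, -0.5], [2.8, -1.0]]
tipper [ 0.4801  0.2075 -0.1611] [[-0.2, 0.5], [-0.4, -0.1], [0.8, -0.2], [0.4, -0.6]]
carton in tip [ 0.0023 -0.0898  0.    ] -0.004412214313206292 handle [[0.49982773 0.32887279 0.267     ]]
[0.50024455 0.32905817 0.267     ] -0.16852342499689588
[0.47432455 0.18109812 0.48824176] [ 7.64352219e-01  6.44798943e-01 -8.99232305e-05  1.32026112e-05] [ 0.16 -0.16  1.59 -0.    1.71  0.33]
```

The carton is in place: x +2 mm, within 0.005 rad of square, against the plate. Now I'll turn the tool a quarter turn above the handle.

Request:
{"method": "advance", "body": {"moves": [30, 0, 0, 0, 0, -0.18, 1, 60, 0, 0, 0, 0, -0.36, 1, 90, 0, 0, 0, 0, -0.54, 1, 120, 0, 0, 0, 0, -0.72, 1, 150, 0, 20, 0, 0, -0.9, 1, 150, 0, 50, 0, 0, -1.08, 1, 150, 0, 80, 0, 0, -1.26, 1, 150, 0, 100, 0, 0, -1.44, 1, 150, 0, 120, 0, 0, -1.575, 1, 150, 0, 120, 0, 0, -1.575, 1]}}

```text
time: 9.85
eef_pos: [0.4993, 0.3283, 0.3661]
tcp_rot: [0.084, 0.996, -0.001, -0.002]
contact_force: [-0.1, -0.8, 0.4]
opening: 1.0
finger_force: 0.0
```

Request:
{"method": "advance", "body": {"moves": [0, 0, 0, 0, 0, 0, 1]}}

```text
time: 9.98
eef_pos: [0.5001, 0.3292, 0.3694]
tcp_rot: [0.083, 0.997, 0.0, 0.001]
contact_force: [0.1, 0.5, -0.5]
opening: 1.001
finger_force: 0.0
```

```bash
python3 - <<'E'
from h import *
from plant import ctrl
s=ctrl.get_state();Rt=R.from_quat(s["tcp_rot"]);print(s["qpos"].round(2),Rt.as_matrix().round(3))
print(Rt.inv().apply(np.array([.5002,.329,.247])-s["eef_pos"]))
E
```

```text
[ 0.41  0.05  1.6   0.    1.49 -0.99] [[-0.986  0.166  0.001]
 [ 0.166  0.986  0.001]
 [-0.001  0.001 -1.   ]]
[ 2.15065146e-05 -3.27615686e-04  1.22359939e-01]
```

Scaled: 0.12 m is 120, 0.09 m is 90.

Request:
{"method": "advance", "body": {"moves": [0, 0, 50, 0, 0, 0, 1, 0, 0, 90, 0, 0, 0, 1, 0, 0, 120, 0, 0, 0, 1, 0, 0, 120, 0, 0, 0, 1]}}

```text
time: 10.48
eef_pos: [0.4988, 0.3293, 0.2464]
tcp_rot: [0.083, 0.997, -0.001, -0.002]
contact_force: [-0.8, 0.3, 0.6]
opening: 1.0
finger_force: 0.0
```

Request:
{"method": "advance", "body": {"moves": [0, 0, 0, 0, 0, 0, 0, 0, 0, 0, 0, 0, 0, 0, 0, 0, 0, 0, 0, 0, 0, 0, 0, 0, 0, 0, 0, 0, 0, 0, 0, 0, 0, 0, 0], "grip_n": 40}}

```text
time: 11.1
eef_pos: [0.4997, 0.3282, 0.2495]
tcp_rot: [0.082, 0.997, -0.002, 0.0]
contact_force: [-2.1, -5.2, 5.4]
opening: 0.199
finger_force: 39.3
```

The bar is gripped: the opening matches about 17 mm and the forces are low. I'll work out the arc table in tool axes, keeping the tool vertical so the bar turns between the pads.

```bash
python3 - <<'E'
import numpy as np
prev=None
for i,th in enumerate(np.r_[np.arange(0,1.75,.09),1.79]):
    c,s=np.cos(th),np.sin(th); y=.123*c-.092*s; z=.123*s+.092*c
    if i%10==0: prev0=prev if prev else (.123,.092)
    prev=(y,z); 
    print(round(th,2),"cum dy %.3f dz %.3f"%(y-.123,-(z-.092)))
E
```

```text
0.0 cum dy 0.000 dz -0.000
0.09 cum dy -0.009 dz -0.011
0.18 cum dy -0.018 dz -0.021
0.27 cum dy -0.029 dz -0.029
0.36 cum dy -0.040 dz -0.037
0.45 cum dy -0.052 dz -0.044
0.54 cum dy -0.065 dz -0.050
0.63 cum dy -0.078 dz -0.055
0.72 cum dy -0.091 dz -0.058
0.81 cum dy -0.105 dz -0.061
0.9 cum dy -0.119 dz -0.062
0.99 cum dy -0.132 dz -0.061
1.08 cum dy -0.146 dz -0.060
1.17 cum dy -0.160 dz -0.057
1.26 cum dy -0.173 dz -0.053
1.35 cum dy -0.186 dz -0.048
1.44 cum dy -0.198 dz -0.042
1.53 cum dy -0.210 dz -0.035
1.62 cum dy -0.221 dz -0.026
1.71 cum dy -0.231 dz -0.017
1.79 cum dy -0.240 dz -0.008
```

Request:
{"method": "advance", "body": {"moves": [0, -9, -11, 0, 0, 0, 0, 0, -18, -21, 0, 0, 0, 0, 0, -29, -29, 0, 0, 0, 0, 0, -29, -29, 0, 0, 0, 0]}}

```text
time: 11.6
eef_pos: [0.4954, 0.3025, 0.2786]
tcp_rot: [0.082, 0.997, 0.003, 0.001]
contact_force: [1.9, 4.0, 0.7]
opening: 0.195
finger_force: 40.5
```

```bash
python3 - <<'E'
from plant import ctrl
s=ctrl.get_state();print(s["eef_pos"],s["contact_force"],s["wrist_torque"],s["tcp_rot"])
E
```

```text
[0.49540933 0.30251806 0.27860411] [1.94671405 3.97999007 0.69503405] [ 0.99966928 -0.29711606 -0.01559597] [0.08219614 0.99661185 0.00264537 0.00127317]
```

Scaled: -0.117 m is -117, -0.103 m is -103.

Request:
{"method": "advance", "body": {"moves": [0, -11, -8, 0, 0, 0, 0, 0, -23, -15, 0, 0, 0, 0, 0, -36, -21, 0, 0, 0, 0, 0, -49, -26, 0, 0, 0, 0, 0, -62, -29, 0, 0, 0, 0, 0, -76, -32, 0, 0, 0, 0, 0, -90, -33, 0, 0, 0, 0, 0, -103, -32, 0, 0, 0, 0, 0, -117, -31, 0, 0, 0, 0, 0, -117, -31, 0, 0, 0, 0]}}

```text
time: 12.85
eef_pos: [0.4763, 0.1867, 0.3124]
tcp_rot: [0.082, 0.997, 0.002, 0.002]
contact_force: [-1.3, 2.3, 9.2]
opening: 0.19
finger_force: 44.4
```

Scaled: -0.094 m is -94, -0.085 m is -85.

Request:
{"method": "advance", "body": {"moves": [0, -14, 3, 0, 0, 0, 0, 0, -27, 7, 0, 0, 0, 0, 0, -40, 12, 0, 0, 0, 0, 0, -52, 18, 0, 0, 0, 0, 0, -64, 25, 0, 0, 0, 0, 0, -75, 34, 0, 0, 0, 0, 0, -85, 43, 0, 0, 0, 0, 0, -94, 52, 0, 0, 0, 0, 0, -94, 52, 0, 0, 0, 0, 0, -94, 52, 0, 0, 0, 0]}}

```text
time: 14.1
eef_pos: [0.4606, 0.0924, 0.2558]
tcp_rot: [0.082, 0.997, -0.001, 0.0]
contact_force: [1.3, -0.5, 0.6]
opening: 0.194
finger_force: 49.4
```

```bash
python3 - <<'E'
from plant import ctrl
import cv2,numpy as np
c=ctrl.read_camera("scene")["pixels"][108:288,170:330,::-1]; w=ctrl.read_camera("wrist")["pixels"][:,:,::-1]
cv2.imwrite("pics/m7.png",np.hstack([cv2.resize(c,(400,450),interpolation=cv2.INTER_CUBIC),cv2.resize(w,(400,300))[[*range(300)]+[299]*150]]))
E
```

View pics/m7.png

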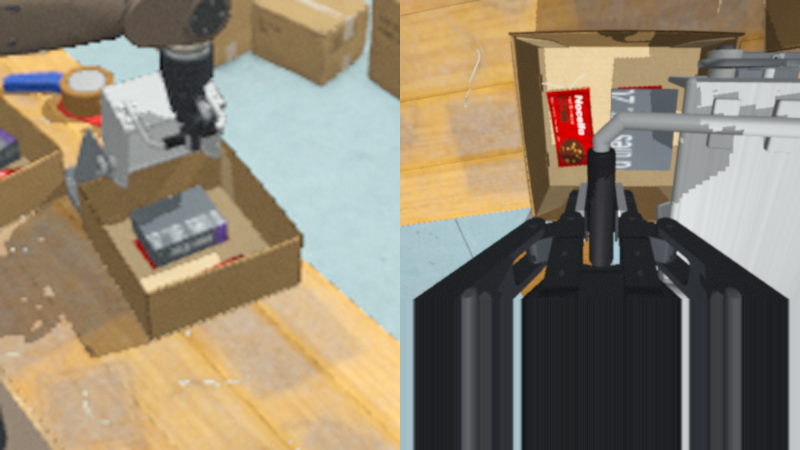

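The bin is right over. The card set (wrist px ~(645,130)) and a red packet (570,125) lie in the carton, with more red showing under the card set in the scene view. I'll swing back.

The rows are not in the units I measure in: shifts go in mm. I convert before sending: 0.121 m is 121, 0.108 m is 108.

Request:
{"method": "advance", "body": {"moves": [0, 9, -9, 0, 0, 0, 0, 0, 19, -18, 0, 0, 0, 0, 0, 30, -27, 0, 0, 0, 0, 0, 42, -34, 0, 0, 0, 0, 0, 54, -40, 0, 0, 0, 0, 0, 67, -45, 0, 0, 0, 0, 0, 80, -49, 0, 0, 0, 0, 0, 94, -52, 0, 0, 0, 0, 0, 108, -53, 0, 0, 0, 0, 0, 121, -54, 0, 0, 0, 0]}}

```text
time: 15.45
eef_pos: [0.4804, 0.2113, 0.3113]
tcp_rot: [0.082, 0.997, -0.003, 0.001]
contact_force: [0.6, -3.5, 10.9]
opening: 0.195
finger_force: 47.7
```

Request:
{"method": "advance", "body": {"moves": [0, 14, 1, 0, 0, 0, 0, 0, 28, 4, 0, 0, 0, 0, 0, 41, 7, 0, 0, 0, 0, 0, 54, 12, 0, 0, 0, 0, 0, 67, 18, 0, 0, 0, 0, 0, 79, 25, 0, 0, 0, 0, 0, 90, 33, 0, 0, 0, 0, 0, 101, 41, 0, 0, 0, 0, 0, 110, 51, 0, 0, 0, 0, 0, 117, 59, 0, 0, 0, 0]}}

```text
time: 16.7
eef_pos: [0.4991, 0.3281, 0.2499]
tcp_rot: [0.082, 0.997, -0.001, -0.001]
contact_force: [2.9, -5.2, 2.2]
opening: 0.19
finger_force: 46.6
```

Request:
{"method": "advance", "body": {"moves": [0, 2, 3, 0, 0, 0, 0, 0, 3, 5, 0, 0, 0, 0]}}

```text
time: 16.95
eef_pos: [0.4991, 0.3284, 0.2491]
tcp_rot: [0.082, 0.997, -0.004, -0.001]
contact_force: [-6.6, -18.0, 20.4]
opening: 0.191
finger_force: 49.0
```

The bin is firmly on its buffers, with the TCP back at the grip height and 20 N of resistance. I'll release, rise and move to the viewpoint.

Scaled: -0.24 m is -240, -0.2 m is -200.

Request:
{"method": "advance", "body": {"moves": [0, 0, 0, 0, 0, 0, 1, 0, 0, 0, 0, 0, 0, 1, 0, 0, 0, 0, 0, 0, 1, 0, 0, 0, 0, 0, 0, 1, 0, 0, -30, 0, 0, 0, 1, 0, 0, -80, 0, 0, 0, 1, 0, 0, -140, 0, 0, 0, 1, 0, 0, -200, 0, 0, 0, 1, 0, -60, -240, 0, 0, 0, 1, 0, -120, -240, 0, 0, 0, 1]}}

```text
time: 18.2
eef_pos: [0.4813, 0.2179, 0.4897]
tcp_rot: [0.081, 0.997, 0.001, 0.003]
contact_force: [0.3, -0.7, 0.1]
opening: 0.998
finger_force: 0.0
```

Request:
{"method": "advance", "body": {"moves": [0, -20, 0, 0, 0, 0.18, 1, 0, -50, 0, 0, 0, 0.36, 1, 0, -50, 0, 0, 0, 0.54, 1, 0, -50, 0, 0, 0, 0.72, 1, 0, -50, 0, 0, 0, 0.9, 1, 0, -50, 0, 0, 0, 1.08, 1, 0, -50, 0, 0, 0, 1.26, 1, 0, -50, 0, 0, 0, 1.44, 1, 0, -50, 0, 0, 0, 1.575, 1, 0, -50, 0, 0, 0, 1.575, 1]}}

```text
time: 19.45
eef_pos: [0.4729, 0.169, 0.4856]
tcp_rot: [0.763, 0.646, 0.0, -0.0]
contact_force: [-0.8, -0.0, 0.6]
opening: 1.001
finger_force: 0.0
```

```bash
python3 - <<'E'
from plant import ctrl
import cv2,json
c=ctrl.read_camera("wrist")
json.dump({"K":c["camera_matrix"].tolist(),"p":list(c["xyz"]),"q":list(c["orientation"])},open("w8.json","w"))
cv2.imwrite("pics/w8.png",cv2.resize(c["pixels"][:,:,::-1],(800,600),interpolation=cv2.INTER_CUBIC))
E
```

```text
(no output)
```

View pics/w8.png

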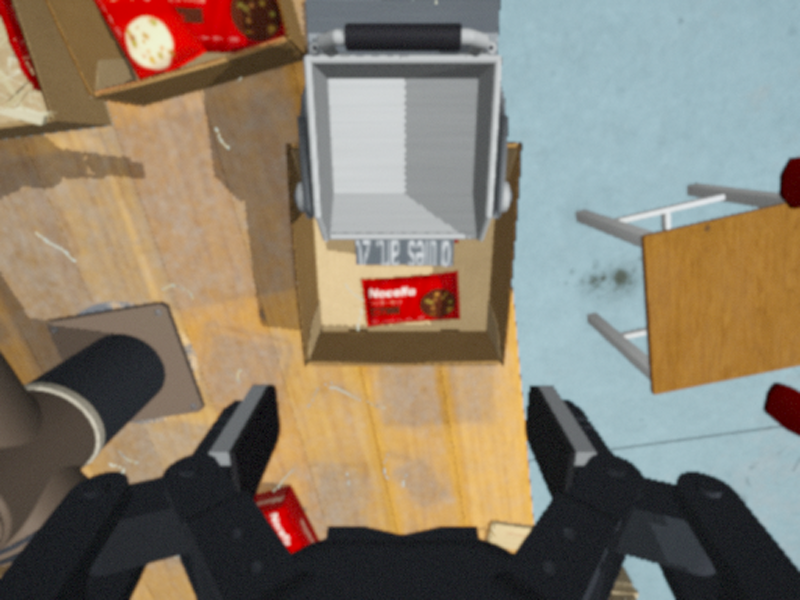

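The bin is empty and level. The card set (px 405,252) and one packet (410,297) are visible in the carton, which looks square. I'll check that it hasn't shifted and that the second packet shows up beneath the card set.

```bash
python3 - <<'E'
from h import *
import json,cv2
j=json.load(open("w8.json"));W=(np.array(j["K"]),np.array(j["p"]),j["q"])
LC=[(-.135,-.142,.112),(.135,-.142,.112),(-.135,.142,.112),(.135,.142,.112)]
v,r=fit([(LC,crop([(305,363),(504,363),(289,145),(521,145)],0,0,1.5625),W)],[.46,.12,-.17]);print("carton",v.round(4),r.round(1).tolist())
t,r=fit([([(-.042,.123,.267),(.042,.123,.267)],crop([(345,37),(462,37)],0,0,1.5625),W)],[.48,.2,-.17]);print("tipper",t.round(4))
from plant import ctrl
c=ctrl.read_camera("scene")["pixels"][108:258,180:320,::-1]
o=cv2.imread("pics/s5.png")[108:258,180:320]
cv2.imwrite("pics/s9.png",np.hstack([cv2.resize(x,(400,430),interpolation=cv2.INTER_CUBIC) for x in (o,c)]))
E
```

```text
carton [ 0.4667  0.1177 -0.1672] [[-1.1, 4.4], [1.1, 4.5], [-2.8, -0.7], [2.8, -0.7]]
tipper [ 0.4797  0.2076 -0.1673]
```

View pics/s9.png

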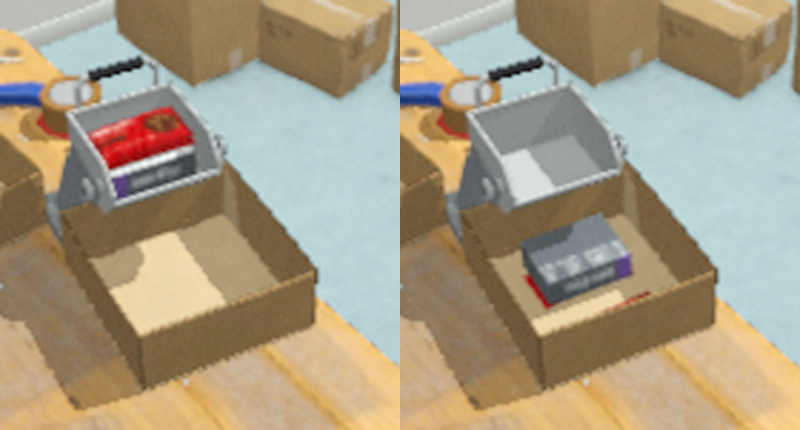

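The before and after views match: the carton is unmoved and the bin is level and empty. One packet shows under the card set at px (540,290) and the other near the front wall at (630,298). Handing in.

```bash
python3 -c "
from plant import ctrl
print(ctrl.sign_off())"
```

```text
the job is handed in; nothing more can be done
None
```

The job is handed in: the carton stands square against the stop and centred to about 2 mm, with the card set and both packets inside, and the bin is back down level and empty; it took about 20 s of the 70 s allowed.

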